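# Index the photo turntable by one hole

### The arm

A 7-joint arm with a two-finger parallel gripper is mounted at the origin on the work surface. World frame = base frame: x ahead of the robot, y to its left, z up, the work surface at z = 0. Lengths are in mm, angles in rad, forces in N, time in s.
With the tool pointing down it reaches from about 400 to 900 mm from the base axis. Payload 5.5 kg.
Tool frame: the origin (TCP) lies where the fingers leave the gripper's body, on its centre line; the fingertips stand 73 mm ahead of it and the grasp point (between the pads) lies 54 mm ahead of it; z points along the fingers, y is the direction in which the jaws open and shut (so a half turn about z gives the same grasp; the last joint's range is limited). The gripper opens to 85 mm and grips with 20 to 120 N. Pads are 22 mm wide; open, the fingers measure 114 mm over their backs; the gripper's body (76 mm by 85 mm) begins 54 mm behind the grasp point. The pads swing forward as they close: fully open they stand 13 mm farther back than shut.
Start: joints at [-0.864, 0.501, -0.427, 1.55, 0.221, 1.138, -0.21], TCP at [279.059, 587.047, 303.91] pointing down, gripper open.
Joint ranges: [-2.88, 2.88], [-0.31, 2.03], [-1.54, 1.56], [0.2, 2.42], [-1.41, 4.55], [0.19, 2.02], [-2.57, 2.57]. Speed limits (rad/s): [2.57, 2.57, 3.14, 3.14, 3.14, 3.14, 3.14].

### API

Orientations are given as a unit quaternion [x, y, z, w].
In Python, from plant import * gives the robot as it stands.
- The arm moves only by the tool move_arm, never from a script. Its argument "moves" is one flat list of numbers, 7 for each row, row after row: the opening, from 0 (shut) to 1 (fully open), then the shift along the world's x, y, z in mm, then the turn, a rotation vector about the world's x, y, z in degrees. A call has 1 to 20 rows; each row shifts and turns the pose as measured when the row begins; what a row does not reach is not made up. A row lasts 1/10 s, in which the tool goes at most 50 mm and 8.59 degrees, less where a joint would pass 70% of its speed; a pose out of reach is approached as far as the arm can. A call is refused whole if a number of a shift passes 50 or a number of a turn 8.59, either way. A call with a gripper value outside its range is refused whole. The fingers move at their own pace and stop on an object; the grip force is fixed at half the most. Time passes only in rows, so rows that do not move let the fingers close. It gives the time, the measured TCP pose, the force and the opening at its end, in the units of the state.
- observe(): the state, without advancing time (a new reading comes with each control period).
- capture(name): name is "side" or "top" or "wrist"; returns a dict with "img" (480x640x3 uint8, red, green, blue), "mtx" (3x3 intrinsics, pixels), "pose" (4x4, takes a point from camera to world coordinates); the wrist camera has in their place "tool_from_camera" (4x4, takes a point from camera to tool coordinates, whose origin is the TCP and whose axes are the flange's). Camera axes: x right, y up, looking along -z (the intrinsics and any distortion apply to the point x, -y, -z); pixel columns grow to the right and rows downward; lengths in mm; the calibration is good to about 2 mm. A picture is of the moment at which its call begins: read the wrist's pose just before it. There is no depth.
- sign_off(): hands the job in, once; it reports no verdict.
The state is a dict: "t": time; "qpos": joint angles; "joint_vel": joint speeds; "tau": joint torques, N m; "tcp_pos": TCP position; "tcp_rot": TCP orientation; "contact_force": force on the tool from outside, world axes, zero at the start; "ft_torque": the same for the moment, N m; "width": opening from 0.0 (shut) to 1.0 (fully open).
Only numpy, scipy, OpenCV 4.12 (cv2) and the standard library are available. Lean on these libraries where they do the work, as an engineer would, in place of code of your own. Each camera call takes 0.05 s, during which the arm holds its last target.

### The job

The club is photographing the white knight from every side on the indexing turntable. Pull up the red spring plunger, turn the table one hole clockwise as seen from above with the knight still standing on it, and let the plunger drop fully home in that next hole so that the table is locked there; then let go of it. Ease the pin into its hole by feel, never force the table sideways against it, and leave everything else on the shelf where it is.

Things in the scene. Friction and masses are not known exactly. Their poses are not given: they have to be found in the camera images.
- turntable: Manual indexing turntable, fixed to the shelf: round grey foot (224 mm across) and on it a fixed steel index plate (216 mm across, top face 36 mm above the shelf) with 8 bushed holes on a circle of 90 mm radius; the aluminium stage turns above it. Origin: on the turning axis, at shelf height; z up, x such that hole_now lies at 202.5 degrees.
- axis (a point): Point on the turning axis in the middle of the stage's cork pad, 54 mm above the shelf. The stage is 140 mm across, 38 to 52 mm above the shelf, with an arm 26 mm wide that reaches out over the holes and carries the plunger. With the pin out it turns about the axis against about 1.1 N of drag at the plunger and stays where it is left.
- knob (a point): Centre of the grip of the plunger's red round knob, 26 mm across, 14 mm tall (7 mm above and below this point), with a 19 mm neck 12 mm tall below it over a steel barrel 18 mm wide. Home, it is 84 mm above the shelf (arm top 52 mm, barrel top 64 mm). It rides on the stage, 90 mm from the axis, rises with the plunger and does not spin.
- plunger (a joint): How far the plunger is pulled up, m: 0 fully home in a hole, 0.006 the pin just clear of (or resting on) the plate's face, 0.010 the end stop. A spring pulls it down with about 6 N at 0, 10 N at 0.006, 12 N at the stop. Let go between two holes, the pin rests on the plate's face; the table can then be pushed along (3 to 6 N at the knob) until the pin snaps into a hole.
- hole_now (a point): Mouth centre of the hole in which the pin sits at the start, on the plate's top face, 90 mm from the axis. The next hole clockwise (seen from above) is in a blue-black arc segment, flush in the plate and clamped by hand where that view is wanted: it lies 34 to 56 degrees on, different each time, and is the only hole between 5 and 80 degrees on. Its brass bush can be seen from above.
- knight_mid (a point): The white resin knight, standing loose on the cork pad near the axis: round base 35 mm across, 68 mm tall; this point is on its upright axis 35 mm above its foot, z axis up. Top about 122 mm above the shelf at the start.
- pawn: Boxwood pawn standing on the shelf, 29 mm across, 52 mm tall; origin under its middle. Leave it.
- bishop: Black bishop standing on the shelf, 34 mm across, 81 mm tall; origin under its middle. Leave it.
- paperweight: Red glass paperweight on the shelf, 74 mm across, 47 mm tall; origin under its middle. Leave it.
- clock_key: Chrome clock winding key lying on the shelf, 55 mm long along its x, 46 mm wide at the bow, 13 mm tall. Leave it.
- pin: The plunger's 8 mm steel pin. Origin: middle of its flat lower end, straight under the knob (54 mm below knob), z up. Home, it is 6 mm below the plate's face. Holes are 9.5 mm wide with no lead-in, so the pin drops only within about 0.75 mm of a hole's centre. More than 20 N sideways between pin and hole damages them.
Mind the look-alikes: they are no part of the job. What is meant by the part that bears knight_mid is not purple, and is the smaller of those in its own colour.

How it is judged:
By the outcome, as a careful person would: the job done as asked, in the order asked, and still so for the second after the job is handed in, with the robot touching nothing.
It also fails if it takes over 67 s, if anything falls off the work surface, if the arm or the gripper's body presses on something with over 40 N, if the wrist force passes 120 N, or if a joint passes its speed limit or range.

## Working session

There is one attempt and no reset: what is moved stays moved. The work goes in short steps, Python scripts to look and compute and a tool call to move; the robot and the scene stay as the last step left them, time stands still between calls to the robot, and variables do not carry over. Pictures are saved under pics/ and viewed, and the job is handed in when it is done.

Besides the shell and the picture viewer there is one more tool, called after "Call:" by a JSON object that holds its "op" and its "data", one argument or row to a line. move_arm: Moves the arm, as the interface text tells. Its arguments: {"type":"object","properties":{"moves":{"type":"array"}},"required":["moves"]}

```bash
mkdir -p pics; ls; python3 - <<'E'
from plant import *
import cv2,numpy as np
s=observe();print(s)
for n in ["side","top","wrist"]:
    c=capture(n);cv2.imwrite(f"pics/{n}0.png",c["img"][:,:,::-1]);print(n,c["mtx"],c.get("pose",c.get("tool_from_camera")),[k for k in c])
    np.savez(f"{n}0.npz",**c)
E
```

```text
pics
{'t': 0.0, 'qpos': array([-0.86381247,  0.50187359, -0.42677398,  1.55145522,  0.22079203,
        1.13825773, -0.21030921]), 'joint_vel': array([ 9.54894399e-04,  4.23212972e-04,  8.78207857e-05,  2.74645103e-04,
       -5.24137059e-04, -1.64506592e-03, -1.46104432e-04]), 'tau': array([ 1.82846448e-03, -5.69522130e+01, -5.81531838e+00, -2.80931461e+01,
        1.06522351e-02,  1.21478346e-02, -2.84438295e-05]), 'tcp_pos': array([278.89905434, 586.52141995, 302.83935437]), 'tcp_rot': array([ 2.20061689e-01,  9.75485475e-01, -9.37124783e-04, -2.52465745e-04]), 'contact_force': array([ 0.21593882,  0.73289237, -0.00904859]), 'ft_torque': array([ 0.06506993, -0.04498551,  0.01052078]), 'width': 1.0018498834298235}
side [[465.27714813   0.         317.66364898]
 [  0.         465.27714813 236.82235196]
 [  0.           0.           1.        ]] [[ 7.56815858e-01  4.59072951e-01 -4.65276028e-01  1.88480915e+02]
 [-6.53626869e-01  5.32953744e-01 -5.37338090e-01 -5.07896727e+02]
 [ 1.29321869e-03  7.10782901e-01  7.03410261e-01  7.12998764e+02]
 [ 0.00000000e+00  0.00000000e+00  0.0000
[... 209 characters left out ...]
4e-01 -1.90201664e-01  3.66681579e+02]
 [-9.99606899e-01 -2.76749514e-02  4.48833307e-03  1.54490969e+01]
 [-8.59218569e-04  1.90252674e-01  9.81734782e-01  1.37530007e+03]
 [ 0.00000000e+00  0.00000000e+00  0.00000000e+00  1.00000000e+00]] ['img', 'mtx', 'pose']
wrist [[343.6042622    0.         320.01080641]
 [  0.         343.6042622  238.1026963 ]
 [  0.           0.           1.        ]] [[ 1.48848770e-03  9.61005525e-01  2.76525162e-01  6.95761551e+01]
 [ 9.99998851e-01 -1.50966946e-03 -1.36281641e-04 -5.19191962e-01]
 [ 2.86494180e-04  2.76525047e-01 -9.61006668e-01 -6.95445353e+01]
 [ 0.00000000e+00  0.00000000e+00  0.00000000e+00  1.00000000e+00]] ['img', 'mtx', 'tool_from_camera']
```

View pics/side0.png

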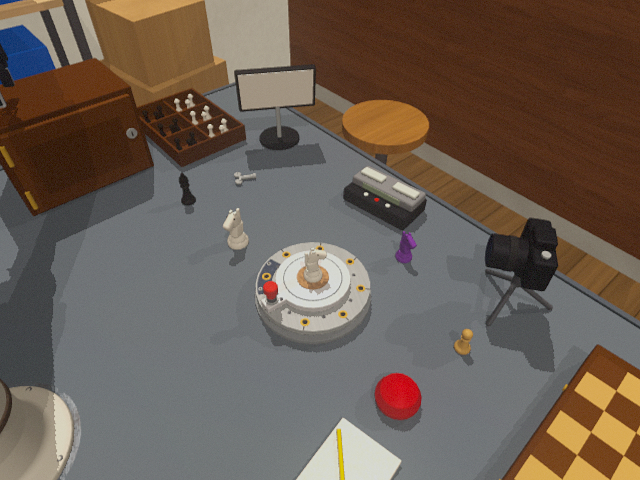

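View pics/top0.png

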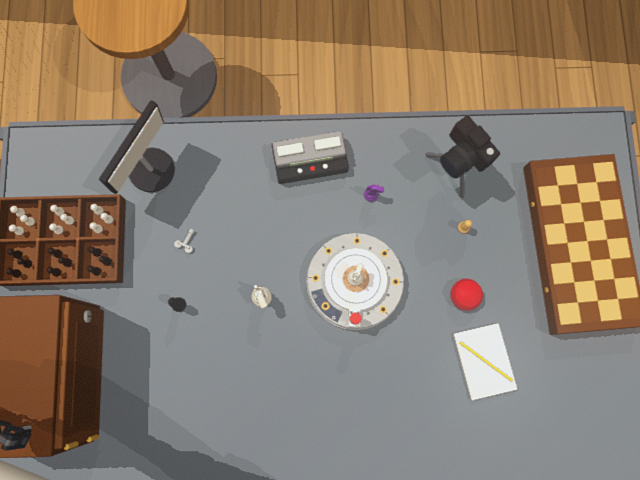

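View pics/wrist0.png

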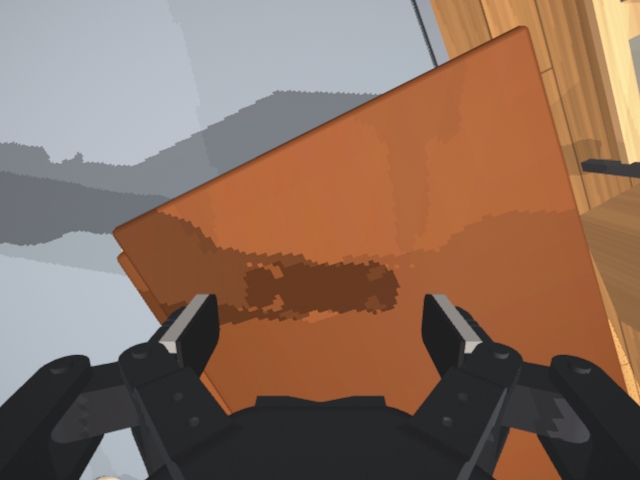

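The side view shows the turntable at about (313,285) with its knob at (270,289). In the top view the axis is near (355,279), the knob is at (355,319), and the dark segment's bush is near (325,306), clockwise from the knob. The wrist is above the cabinet.

```bash
cat > h.py <<'E'
import numpy as np,cv2
def load(n):
    d=np.load(n);return {k:d[k] for k in d}
def ray(c,uv,T=None):
    T=c["pose"] if T is None else T
    K=c["mtx"];d=np.array([(uv[0]-K[0,2])/K[0,0],-(uv[1]-K[1,2])/K[1,1],-1.])
    return T[:3,3],T[:3,:3]@d
def onz(c,uv,z,T=None):
    o,d=ray(c,uv,T);return o+d*(z-o[2])/d[2]
def proj(c,P,T=None):
    T=c["pose"] if T is None else T
    p=T[:3,:3].T@(np.asarray(P)-T[:3,3]);K=c["mtx"]
    return np.array([K[0,2]+K[0,0]*p[0]/-p[2],K[1,2]-K[1,1]*p[1]/-p[2]])
def tri(r1,r2):
    (o1,d1),(o2,d2)=r1,r2
    s=np.linalg.lstsq(np.c_[d1,-d2],o2-o1,rcond=None)[0]
    a=o1+d1*s[0];b=o2+d2*s[1];return (a+b)/2,np.linalg.norm(a-b)
def redmask(img):
    h=cv2.cvtColor(img,cv2.COLOR_RGB2HSV)
    return (((h[...,0]<6)|(h[...,0]>174))&(h[...,1]>190)&(h[...,2]>80)).astype(np.uint8)
def blobs(m,a=15):
    n,l,s,c=cv2.connectedComponentsWithStats(m)
    return [(s[i],c[i].round(1)) for i in range(1,n) if s[i][4]>=a]
def wristT(s,c):
    from scipy.spatial.transform import Rotation as R
    T=np.eye(4);T[:3,:3]=R.from_quat(s["tcp_rot"]).as_matrix();T[:3,3]=s["tcp_pos"];return T@c["tool_from_camera"]
E
python3 - <<'E'
from h import *
t=load("top0.npz");s=load("side0.npz")
for c,n in((t,"t"),(s,"s")):print(n,[(list(map(int,a)),list(b)) for a,b in blobs(redmask(c["img"]))])
a=cv2.resize(t["img"][220:340,295:415],None,fx=5,fy=5,interpolation=cv2.INTER_CUBIC)
cv2.imwrite("pics/tz.png",a[:,:,::-1])
a=cv2.resize(s["img"][230:350,240:390],None,fx=5,fy=5,interpolation=cv2.INTER_CUBIC)
cv2.imwrite("pics/sz.png",a[:,:,::-1])
E
```

```text
t [([457, 280, 24, 16, 147], [np.float64(467.9), np.float64(286.3)])]
s [([263, 282, 14, 11, 108], [np.float64(269.8), np.float64(286.5)]), ([375, 373, 46, 46, 1476], [np.float64(398.7), np.float64(394.8)])]
```

View pics/tz.png

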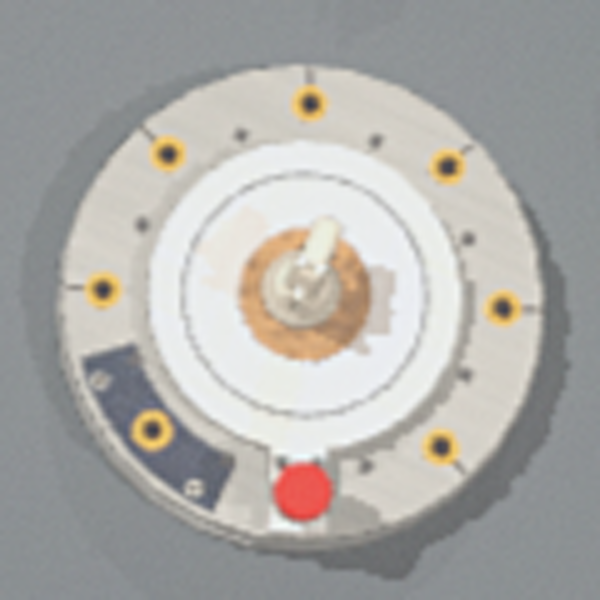

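View pics/sz.png

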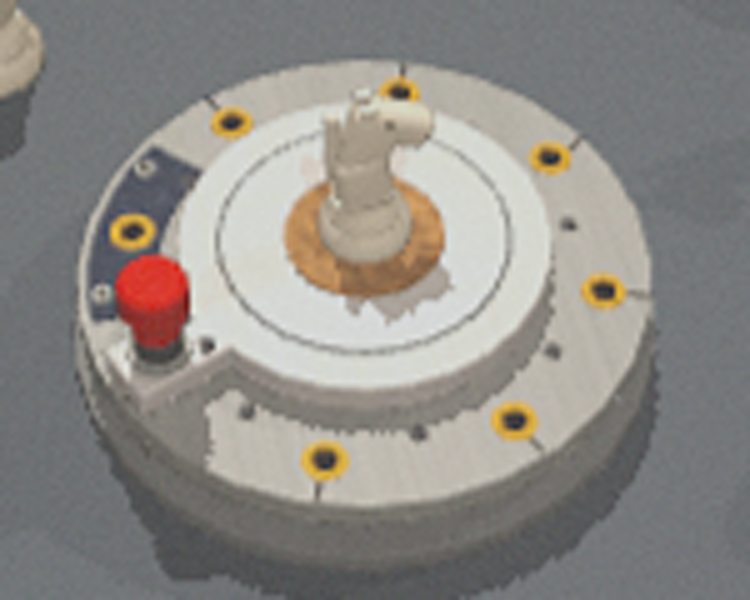

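The zooms show seven bushes as yellow rings, one of them in the dark segment at zoom (152,430). The red knob is at zoom (302,490), and the knight stands near the axis at (302,292).

```bash
cat >> h.py <<'E'
def yellow(img,cx,cy,r):
    h=cv2.cvtColor(img,cv2.COLOR_RGB2HSV).astype(int)
    m=((h[...,0]>15)&(h[...,0]<32)&(h[...,1]>110)&(h[...,2]>110)).astype(np.uint8)
    # fill with dark centre
    k=np.zeros_like(m);cv2.circle(k,(cx,cy),r,1,-1);m*=k
    m=cv2.morphologyEx(m,cv2.MORPH_CLOSE,np.ones((3,3),np.uint8))
    out=[]
    for c in cv2.findContours(m,cv2.RETR_EXTERNAL,cv2.CHAIN_APPROX_NONE)[0]:
        f=np.zeros_like(m);cv2.drawContours(f,[c],-1,1,-1);M=cv2.moments(f,True)
        if M["m00"]>=12: out.append((M["m10"]/M["m00"],M["m01"]/M["m00"],M["m00"]))
    return out
def fitc(P,R=90):
    from scipy.optimize import least_squares
    r=least_squares(lambda q:np.hypot(P[:,0]-q[0],P[:,1]-q[1])-R,P.mean(0),loss="soft_l1",f_scale=1)
    return r.x,r.fun
E
python3 - <<'E'
from h import *
for n,cx,cy,r in(("top0.npz",355,281,52),("side0.npz",313,290,62)):
    c=load(n);Y=yellow(c["img"],cx,cy,r)
    for y in Y: print(np.round(y,1))
    P=np.array([onz(c,y[:2],36)[:2] for y in Y])
    ctr,_=fitc(P); print(ctr)
    d=P-ctr
    for p,q in zip(P,d):print(p.round(1),np.hypot(*q).round(1),np.degrees(np.arctan2(q[1],q[0])).round(1))
t=load("top0.npz");s=load("side0.npz")
h=cv2.cvtColor(t["img"],cv2.COLOR_RGB2HSV)
m=(((h[...,0]<8)|(h[...,0]>172))&(h[...,1]>140)&(h[...,2]>80)).astype(np.uint8);b=[x for x in blobs(m) if 340<x[1][0]<370]
print(b)
k=onz(t,b[0][1],91);print("knob top",k)
h=redmask(s["img"]);b2=blobs(h)[0][1]
print(tri(ray(t,b[0][1]),ray(s,b2)))
E
```

```text
[382.7 309.   34. ]
[325.1 305.6  45. ]
[395.1 281.2  34. ]
[315.2 277.5  33. ]
[384.2 252.9  34. ]
[328.3 250.2  32. ]
[356.5 240.3  34. ]
[548.59833233 -75.06381555]
[ 480.2 -133.9] 90.2 -139.3
[491.5  -5.4] 90.0 129.3
[ 541.9 -164.8] 89.9 -94.3
[555.3  14.8] 90.1 85.7
[ 607.3 -143.5] 90.1 -49.4
[617.2 -16.6] 90.1 40.4
[638.3 -81.7] 90.0 -4.2
[304.5 321.7  56. ]
[342.4 313.9  53. ]
[360.2 287.8  47. ]
[266.1 275.8  52. ]
[302.2 280.9  44. ]
[324.5 272.3  23. ]
[349.6 261.3  40. ]
[285.7 254.2  38. ]
[319.8 247.1  22. ]
[549.53441725 -76.53081766]
[ 481.1 -135.2] 90.2 -139.4
[ 542.5 -166.3] 90.1 -94.5
[ 608.1 -144.6] 89.8 -49.3
[492.7  -6.6] 90.1 129.1
[536.8 -61.2] 20.0 129.7
[582.8 -72.7] 33.5 6.6
[639.2 -83.4] 90.0 -4.4
[555.8  13.5] 90.2 86.0
[620.1 -16. ] 93.0 40.6
[(array([350, 313,  11,  11,  95], dtype=int32), array([355.2, 317.9]))]
knob top [458.27364096 -68.07744943  91.        ]
(array([459.11897766, -68.56915479,  88.12332248]), np.float64(1.411916291110676))
```

The axis is at about (549,-76). The six fixed holes are spaced 45°, which puts hole_now at 175.6°, and the knob was measured at 175.6° too. The segment hole is at about 129.2°, so the turn is 46.4° clockwise. I'm moving over the knob with the jaws tangential.

Call:
{"op": "move_arm", "data": {
  "moves": [1,13,-49,0,0,0,1.6,1,13,-49,0,0,0,1.6,1,13,-49,0,0,0,1.6,1,13,-49,0,0,0,1.6,1,13,-49,0,0,0,1.6,1,13,-49,0,0,0,1.6,1,13,-49,0,0,0,1.6,1,13,-49,0,0,0,1.6,1,13,-49,0,0,0,1.6,1,13,-49,0,0,0,1.6,1,13,-49,0,0,0,1.6,1,13,-49,0,0,0,1.6,1,13,-49,0,0,0,1.6]
}}

```text
t: 1.45
tcp_pos: [435.8, -40.8, 300.7]
tcp_rot: [0.026, 1.0, -0.001, -0.002]
contact_force: [0.1, 0.6, 0.1]
width: 1.001
```

Call:
{"op": "move_arm", "data": {
  "moves": [1,12,-14,-20,0,0,-0.7,1,12,-14,-20,0,0,-0.7,1,0,0,0,0,0,0]
}}

```text
t: 1.75
tcp_pos: [461.2, -78.9, 260.4]
tcp_rot: [0.045, 0.999, -0.002, 0.0]
contact_force: [-0.1, 0.5, 0.3]
width: 1.0
```

```bash
python3 - <<'E'
from plant import *
from h import *
s=observe();c=capture("wrist");T=wristT(s,c);print(s["tcp_pos"],s["tcp_rot"],s["qpos"].round(2))
cv2.imwrite("pics/w1.png",c["img"][:,:,::-1]);np.savez("w1.npz",T=T,**c)
print(proj(c,[549,-75.8,36],T),proj(c,[459.3,-68.9,91],T))
Y=yellow(c["img"],320,240,400)
P=np.array([onz(c,y[:2],36,T)[:2] for y in Y])
for y,p in zip(Y,P):print(np.round(y,1),p.round(1),np.hypot(*(p-[549,-75.8])).round(1))
print([(b[0][4],b[1],onz(c,b[1],91,T).round(1)) for b in blobs(redmask(c["img"]),50)])
E
```

```text
[461.24505271 -78.85817806 260.37687504] [ 4.52836519e-02  9.98971549e-01 -2.28681667e-03  8.11017689e-05] [ 0.15  0.2  -0.04  2.05  0.02  0.89  1.58]
[333.25022702 311.39666866] [335.48285051 235.70738512]
[101.5 441.1  17. ] [ 681.8 -336.5] 292.6
[333.9 390.9 158. ] [638.8 -82.2] 90.0
[269.9 368.8 191. ] [ 607. -144.] 89.5
[397.5 367.5 190. ] [616.4 -16.8] 89.6
[421.5 309.   28. ] [553.7   7.5] 83.4
[238.5 311.8 220. ] [ 541.6 -165.5] 90.0
[261.9 247.6 261. ] [ 480.1 -134.7] 90.6
[405.7 247.2 288. ] [491.1  -6.2] 90.6
[ 33.9 157.1 599. ] [ 384.6 -314.1] 289.5
[(np.int32(939), array([334.6, 232.1]), array([456.6, -69.3,  91. ])), (np.int32(4712), array([ 73.4, 287.7]), array([ 482.7, -269.8,   91. ]))]
```

View pics/w1.png

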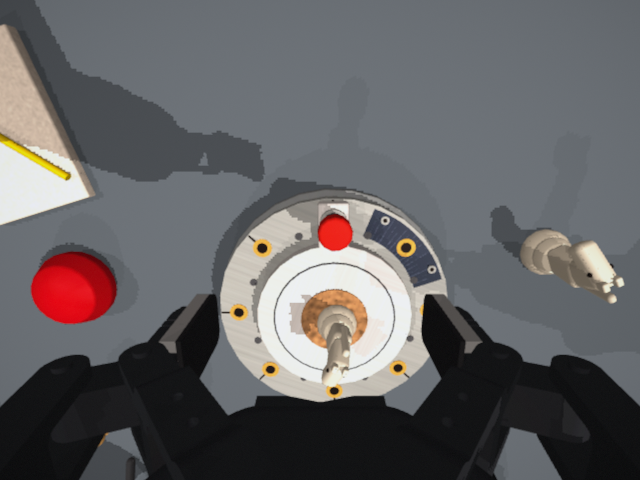

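The wrist view shows the knob at (335,232) and the segment bush at (406,247), with the knight standing in the middle at (337,320). I'm refitting the hole angle from this view.

```bash
python3 - <<'E'
from h import *
c=load("w1.npz");T=c["T"]
Y=[(333.9,390.9),(269.9,368.8),(397.5,367.5),(238.5,311.8),(261.9,247.6),(405.7,247.2)]
P=np.array([onz(c,y,36,T)[:2] for y in Y])
ctr,f=fitc(P);a=np.degrees(np.arctan2(*(P-ctr).T[::-1]));print(ctr,f.round(1),a.round(2))
off=np.mean([(a[0]+360)%45,(a[1]+360)%45,(a[3]+360)%45,(a[2]+360)%45,(a[4]+360)%45]);print(off, off+135, 'turn',off+135-a[5])
E
```

```text
[548.46006638 -75.7357417 ] [ 0.5 -0.1 -0.1  0.   0.2  0.2] [  -4.09  -49.35   40.93  -94.34 -139.23  129.53]
40.78533419209302 175.78533419209302 turn 46.25145084130929
```

Call:
{"op": "move_arm", "data": {
  "moves": [1,-2,8,-20,0,0,6,1,0,2,-20,0,0,6,1,0,0,-20,0,0,6,1,0,0,-15,0,0,5,1,0,0,-5,0,0,0,1,0,0,0,0,0,0]
}}

```text
t: 2.4
tcp_pos: [459.1, -60.5, 183.4]
tcp_rot: [-0.167, 0.986, -0.0, 0.003]
contact_force: [-0.1, -0.2, 0.1]
width: 1.0
```

```bash
python3 - <<'E'
from plant import *
s=observe();print(s["tcp_pos"],s["tcp_rot"],s["qpos"].round(2),s["contact_force"])
E
```

```text
[459.10955911 -60.50643508 183.38124087] [-1.66514316e-01  9.86034347e-01 -8.33751801e-05  3.03997610e-03] [ 0.17  0.31 -0.12  2.12  0.05  0.7   1.93] [-0.10575859 -0.23518143  0.14546556]
```

Call:
{"op": "move_arm", "data": {
  "moves": [1,0,-4,-6,0,0,-6,1,0,-3,-6,0,0,-6,1,0,-1,-6,0,0,-6,1,0,0,-4,0,0,-4,1,0,0,0,0,0,0,1,0,0,0,0,0,0]
}}

```text
t: 3.0
tcp_pos: [462.5, -66.0, 167.6]
tcp_rot: [0.035, 0.999, -0.001, 0.008]
contact_force: [0.2, 0.1, 0.5]
width: 0.993
```

```bash
python3 - <<'E'
from plant import *
from h import *
s=observe();c=capture("wrist");T=wristT(s,c);print(s["tcp_pos"],s["tcp_rot"],s["qpos"].round(2),s["contact_force"])
cv2.imwrite("pics/w2.png",c["img"][:,:,::-1])
print([(b[0][4],b[1],onz(c,b[1],91,T).round(1)) for b in blobs(redmask(c["img"]),50)])
print(observe()["tcp_pos"])
E
```

```text
[462.53942783 -66.02025483 167.6157433 ] [ 3.49457830e-02  9.99358916e-01 -9.51055122e-04  7.72296503e-03] [ 0.1   0.34 -0.02  2.13  0.02  0.66  1.57] [0.23426283 0.09309056 0.52423004]
[(np.int32(2420), array([314.3, 279.4]), array([455.4, -68.9,  91. ])), (np.int32(1258), array([  9.5, 332.4]), array([ 473.1, -217.6,   91. ]))]
[462.64493001 -65.98243674 167.6826532 ]
```

View pics/w2.png

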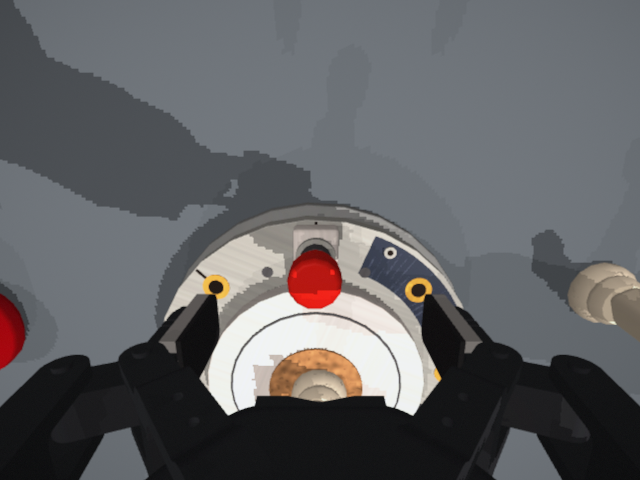

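Call:
{"op": "move_arm", "data": {
  "moves": [1,-1.5,-1.5,-10,0,0.8,0,1,-1,-1,-9,0,0,0,1,-0.5,0,-6,0,0,0,1,0,0,0,0,0,0,1,0,0,0,0,0,0]
}}

```text
t: 3.55
tcp_pos: [459.5, -68.7, 140.9]
tcp_rot: [0.034, 0.999, -0.001, 0.0]
contact_force: [-0.0, -0.7, -0.9]
width: 1.0
```

```bash
cat > st.py <<'E'
from plant import *
import numpy as np
s=observe();x,y,z,w=s["tcp_rot"]
print(s["t"],s["tcp_pos"].round(2),"F",s["contact_force"].round(2),"w",round(s["width"]*85,2))
from scipy.spatial.transform import Rotation as R
M=R.from_quat(s["tcp_rot"]).as_matrix();g=s["tcp_pos"]+54*M[:,2]
d=g[:2]-[548.8,-75.8]
print("grasp",g.round(2),"r",np.hypot(*d).round(2),"ang",np.degrees(np.arctan2(d[1],d[0])).round(2),"yaw",np.degrees(np.arctan2(M[1,0],M[0,0])).round(2),"tilt fix rotvec(x,y)",np.degrees(np.cross(M[:,2],[0,0,-1]))[:2].round(2),"q7",s["qpos"][6].round(2))
E
python3 st.py
```

```text
3.55 [459.49 -68.65 140.94] F [-0.03 -0.66 -0.86] w 84.99
grasp [459.53 -68.76  86.94] r 89.54 ang 175.49 yaw 176.1 tilt fix rotvec(x,y) [0.12 0.05] q7 1.58
```

Call:
{"op": "move_arm", "data": {
  "moves": [1,0,0,-2,0,0,0,1,0,0,0,0,0,0,0.2,0,0,0,0,0,0,0.2,0,0,0,0,0,0,0.2,0,0,0,0,0,0,0.2,0,0,0,0,0,0,0.2,0,0,0,0,0,0,0.2,0,0,0,0,0,0]
}}

```text
t: 4.35
tcp_pos: [459.8, -68.7, 139.5]
tcp_rot: [0.034, 0.999, -0.001, 0.001]
contact_force: [0.2, -0.1, -2.0]
width: 0.278
```

```bash
python3 st.py; python3 - <<'E'
from plant import *
from h import *
c=capture("wrist");cv2.imwrite("pics/w3.png",c["img"][:,:,::-1])
E
```

```text
4.35 [459.82 -68.65 139.54] F [ 0.17 -0.1  -2.04] w 23.59
grasp [459.92 -68.77  85.54] r 89.16 ang 175.48 yaw 176.12 tilt fix rotvec(x,y) [0.12 0.1 ] q7 1.58
```

View pics/w3.png

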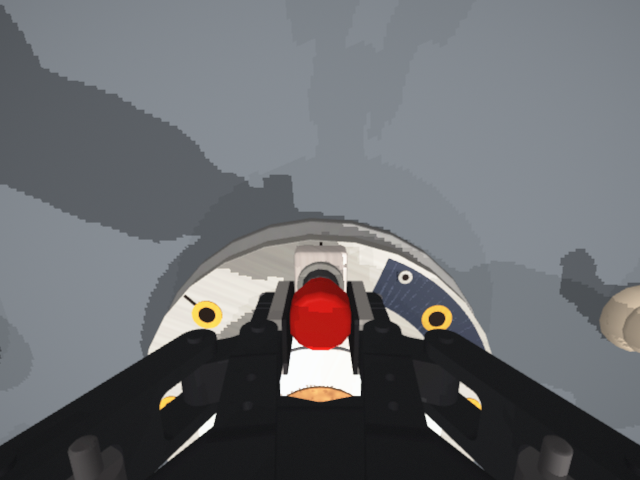

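The knob at (321,313) is centred between the pads. Next I lift gently and watch the force.

Call:
{"op": "move_arm", "data": {
  "moves": [0.1,0,0,0,0,0,0,0.1,0,0,0,0,0,0,0.1,0,0,1,0,0,0,0.1,0,0,1,0,0,0,0.1,0,0,0,0,0,0]
}}

```text
t: 4.9
tcp_pos: [459.8, -68.7, 140.5]
tcp_rot: [0.034, 0.999, -0.001, 0.001]
contact_force: [3.0, -0.7, -7.1]
width: 0.272
```

```bash
python3 st.py
```

```text
4.9 [459.76 -68.68 140.48] F [ 2.96 -0.67 -7.15] w 23.1
grasp [459.85 -68.79  86.48] r 89.22 ang 175.5 yaw 176.12 tilt fix rotvec(x,y) [0.12 0.1 ] q7 1.58
```

Call:
{"op": "move_arm", "data": {
  "moves": [0.1,0,0,1.5,0,0,0,0.1,0,0,1.5,0,0,0,0.1,0,0,1.5,0,0,0,0.1,0,0,1.5,0,0,0,0.1,0,0,1.5,0,0,0,0.1,0,0,0,0,0,0]
}}

```text
t: 5.5
tcp_pos: [459.8, -68.7, 147.4]
tcp_rot: [0.034, 0.999, -0.001, 0.001]
contact_force: [3.8, -0.1, -11.6]
width: 0.274
```

```bash
python3 st.py; python3 - <<'E'
from plant import *
from h import *
c=capture("wrist");cv2.imwrite("pics/w4.png",c["img"][200:,100:560][:,:,::-1])
c=capture("side");cv2.imwrite("pics/s4.png",cv2.resize(c["img"][230:350,240:390],None,fx=5,fy=5,interpolation=cv2.INTER_CUBIC)[:,:,::-1])
E
```

```text
5.5 [459.76 -68.66 147.41] F [  3.76  -0.14 -11.62] w 23.33
grasp [459.85 -68.77  93.41] r 89.23 ang 175.48 yaw 176.12 tilt fix rotvec(x,y) [0.12 0.09] q7 1.58
```

View pics/s4.png

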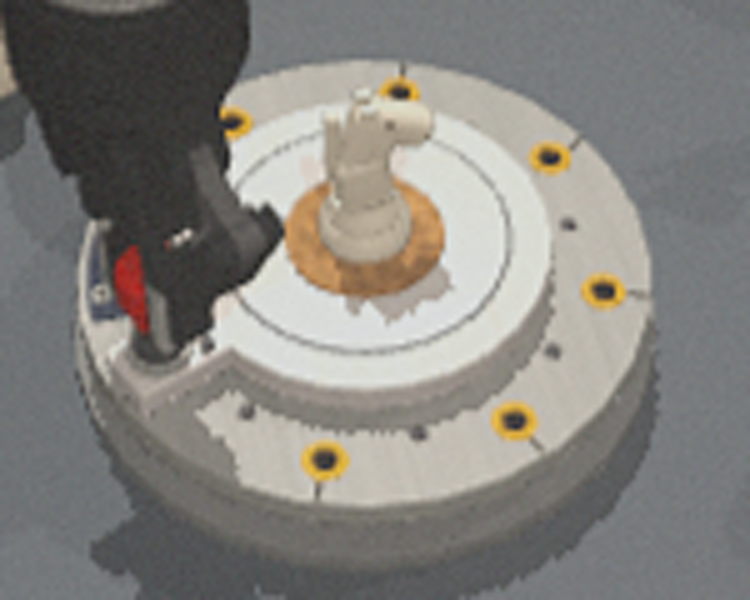

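The plunger is up about 8 mm with 11.6 N of spring pull, and the side view shows the knight still standing near the middle. Next I compute the arc.

```bash
sed -i 's/\[548.8,-75.8\]/[549.59,-75.67]/' st.py; python3 - <<'E'
import numpy as np
C=np.array([549.59,-75.67]);a=175.6
f=lambda a:C+90*np.array([np.cos(np.radians(a)),np.sin(np.radians(a))])
for i in range(24):
    d=f(a-2)-f(a);print(round(a-2,1),f(a-2).round(1),d.round(1));a-=2
print(f(175.6-46.3))
E
python3 st.py
```

```text
173.6 [460.2 -65.6] [0.3 3.1]
171.6 [460.6 -62.5] [0.4 3.1]
169.6 [461.1 -59.4] [0.5 3.1]
167.6 [461.7 -56.3] [0.6 3.1]
165.6 [462.4 -53.3] [0.7 3.1]
163.6 [463.3 -50.3] [0.8 3. ]
161.6 [464.2 -47.3] [0.9 3. ]
159.6 [465.2 -44.3] [1. 3.]
157.6 [466.4 -41.4] [1.1 2.9]
155.6 [467.6 -38.5] [1.2 2.9]
153.6 [469.  -35.7] [1.3 2.8]
151.6 [470.4 -32.9] [1.4 2.8]
149.6 [472.  -30.1] [1.5 2.7]
147.6 [473.6 -27.4] [1.6 2.7]
145.6 [475.3 -24.8] [1.7 2.6]
143.6 [477.1 -22.3] [1.8 2.6]
141.6 [479.1 -19.8] [1.9 2.5]
139.6 [481.1 -17.3] [2.  2.4]
137.6 [483.1 -15. ] [2.1 2.4]
135.6 [485.3 -12.7] [2.2 2.3]
133.6 [487.5 -10.5] [2.2 2.2]
131.6 [489.8  -8.4] [2.3 2.1]
129.6 [492.2  -6.3] [2.4 2. ]
127.6 [494.7  -4.4] [2.5 2. ]
[492.58572146  -6.02438112]
5.6 [459.74 -68.68 147.31] F [  4.24  -1.06 -10.67] w 23.27
grasp [459.83 -68.79  93.31] r 90.03 ang 175.62 yaw 176.12 tilt fix rotvec(x,y) [0.12 0.09] q7 1.58
```

Call:
{"op": "move_arm", "data": {
  "moves": [0.1,0.3,3.1,0.1,0,0,-2,0.1,0.4,3.1,0.1,0,0,-2,0.1,0.5,3.1,0.1,0,0,-2,0.1,0.6,3.1,0.1,0,0,-2,0.1,0,0,0,0,0,0]
}}

```text
t: 6.1
tcp_pos: [461.6, -55.9, 147.2]
tcp_rot: [0.106, 0.994, -0.001, 0.001]
contact_force: [3.8, -0.4, -11.4]
width: 0.277
```

```bash
python3 st.py
```

```text
6.1 [461.6  -55.93 147.23] F [  3.81  -0.38 -11.36] w 23.52
grasp [461.66 -56.06  93.23] r 90.09 ang 167.43 yaw 167.88 tilt fix rotvec(x,y) [0.14 0.07] q7 1.42
```

Call:
{"op": "move_arm", "data": {
  "moves": [0.1,0.7,3.1,0.1,0,0,-2,0.1,0.8,3.0,0.1,0,0,-2,0.1,0.9,3.0,0.1,0,0,-2,0.1,1.0,3.0,0.1,0,0,-2,0.1,1.1,2.9,0.1,0,0,-2,0.1,1.2,2.9,0.1,0,0,-2,0.1,1.3,2.8,0.1,0,0,-2,0.1,1.4,2.8,0.1,0,0,-2,0.1,1.5,2.7,0,0,0,-2,0.1,1.6,2.7,0,0,0,-2,0.1,0,0,0,0,0,0]
}}

```text
t: 7.2
tcp_pos: [473.1, -27.9, 147.1]
tcp_rot: [0.276, 0.961, -0.002, 0.0]
contact_force: [3.5, 0.4, -10.5]
width: 0.274
```

```bash
python3 st.py
```

```text
7.2 [473.13 -27.93 147.15] F [  3.5    0.37 -10.52] w 23.27
grasp [473.11 -28.17  93.15] r 90.03 ang 148.15 yaw 147.92 tilt fix rotvec(x,y) [ 0.26 -0.02] q7 1.06
```

Call:
{"op": "move_arm", "data": {
  "moves": [0.1,1.7,2.6,0.1,0,0,-2,0.1,1.8,2.6,0.1,0,0,-2,0.1,1.9,2.5,0.1,0,0,-2,0.1,2.0,2.4,0.1,0,0,-2,0.1,2.1,2.4,0,0,0,-2,0.1,2.1,2.3,0,0,0,-2,0.1,2.2,2.3,0,0,0,-2,0.1,2.3,2.2,0,0,0,-2,0.1,0,0,0,0,0,0]
}}

```text
t: 8.1
tcp_pos: [488.4, -9.8, 146.7]
tcp_rot: [0.404, 0.915, -0.003, -0.001]
contact_force: [4.0, -0.3, -10.5]
width: 0.277
```

```bash
python3 st.py;  python3 - <<'E'
from plant import *
from h import *
s=observe();c=capture("wrist");cv2.imwrite("pics/w5.png",c["img"][:,:,::-1])
np.savez("w5.npz",T=wristT(s,c),**c)
c=capture("side");cv2.imwrite("pics/s5.png",cv2.resize(c["img"][230:350,240:390],None,fx=5,fy=5,interpolation=cv2.INTER_CUBIC)[:,:,::-1])
E
```

```text
8.1 [488.42  -9.79 146.69] F [  4.02  -0.34 -10.53] w 23.55
grasp [488.23 -10.07  92.69] r 89.83 ang 133.08 yaw 132.38 tilt fix rotvec(x,y) [ 0.29 -0.2 ] q7 0.79
```

View pics/w5.png

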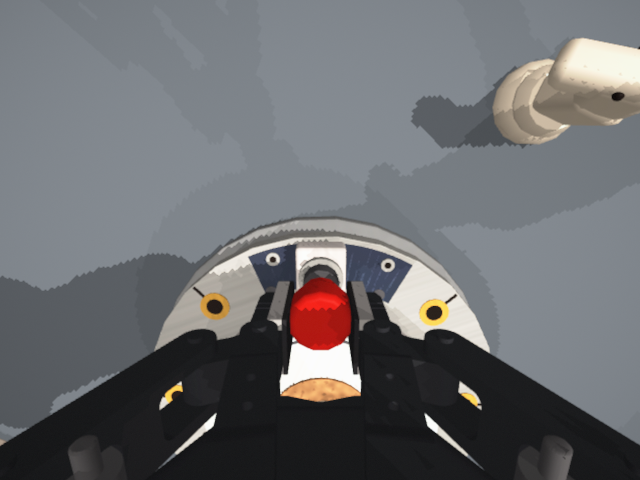

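View pics/s5.png

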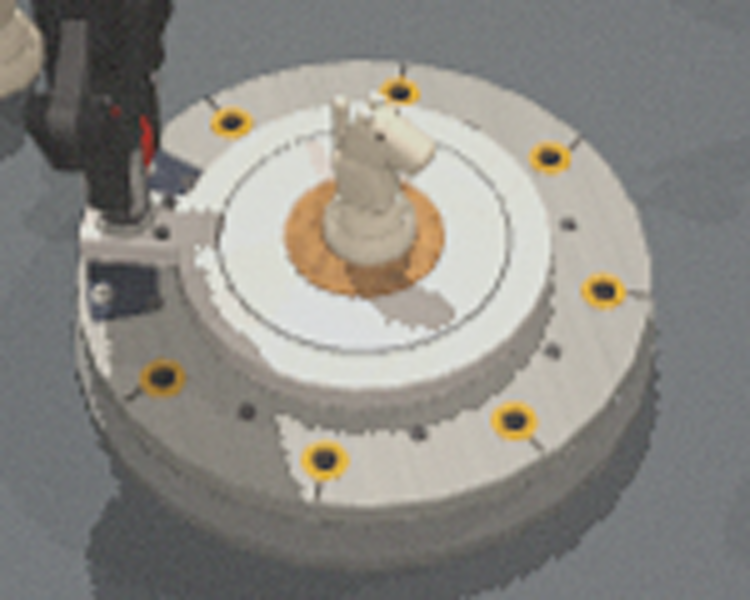

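The wrist view shows the stage arm over the middle of the blue segment, between screws (273,260) and (388,265). The knight has turned with the stage and still stands on the cork. Next I close the last 3.8°.

Call:
{"op": "move_arm", "data": {
  "moves": [0.1,1.5,1.4,0.2,0.1,-0.1,-1.2,0.1,1.5,1.4,0.2,0.1,-0.1,-1.2,0.1,1.2,1.1,0.1,0,0,-0.8,0.1,0,0,0,0,0,0]
}}

```text
t: 8.6
tcp_pos: [492.0, -6.8, 147.1]
tcp_rot: [0.43, 0.903, -0.001, -0.0]
contact_force: [3.9, 0.1, -12.1]
width: 0.274
```

```bash
python3 st.py
```

```text
8.6 [491.99  -6.78 147.06] F [  3.88   0.12 -12.08] w 23.33
grasp [491.93  -6.88  93.06] r 89.76 ang 129.97 yaw 129.03 tilt fix rotvec(x,y) [ 0.1  -0.06] q7 0.73
```

Call:
{"op": "move_arm", "data": {
  "moves": [0.1,0.7,0.9,0,0.1,0,0,0.1,0,0,0,0,0,0]
}}

```text
t: 8.8
tcp_pos: [492.4, -6.4, 146.9]
tcp_rot: [0.431, 0.903, -0.001, -0.001]
contact_force: [3.8, -0.1, -10.4]
width: 0.276
```

```bash
python3 st.py
```

```text
8.8 [492.42  -6.45 146.92] F [  3.84  -0.14 -10.38] w 23.48
grasp [492.32  -6.48  92.92] r 89.82 ang 129.61 yaw 128.99 tilt fix rotvec(x,y) [ 0.03 -0.1 ] q7 0.74
```

Call:
{"op": "move_arm", "data": {
  "moves": [0.1,0.4,0.7,0,0,0,0,0.1,0,0,0,0,0,0,0.1,0,0,-1,0,0,0,0.1,0,0,0,0,0,0]
}}

```text
t: 9.2
tcp_pos: [492.6, -6.3, 145.8]
tcp_rot: [0.431, 0.902, -0.001, -0.001]
contact_force: [2.0, -1.7, -10.0]
width: 0.269
```

```bash
python3 st.py
```

```text
9.2 [492.6   -6.32 145.81] F [  1.99  -1.74 -10.01] w 22.87
grasp [492.48  -6.37  91.81] r 89.8 ang 129.49 yaw 128.93 tilt fix rotvec(x,y) [ 0.05 -0.13] q7 0.73
```

Call:
{"op": "move_arm", "data": {
  "moves": [0.1,0.2,0.3,-0.8,0,0,0,0.1,0,0,-0.5,0,0,0,0.1,0,0,0,0,0,0]
}}

```text
t: 9.5
tcp_pos: [492.6, -6.3, 144.5]
tcp_rot: [0.431, 0.902, -0.001, -0.001]
contact_force: [2.4, -2.2, -10.6]
width: 0.275
```

```bash
python3 st.py
```

```text
9.5 [492.62  -6.28 144.48] F [  2.41  -2.16 -10.56] w 23.39
grasp [492.48  -6.34  90.48] r 89.83 ang 129.48 yaw 128.91 tilt fix rotvec(x,y) [ 0.06 -0.15] q7 0.73
```

Call:
{"op": "move_arm", "data": {
  "moves": [0.1,0,0,-0.8,0,0,0,0.1,0,0,-0.4,0,0,0,0.1,0,0,0,0,0,0]
}}

```text
t: 9.8
tcp_pos: [492.6, -6.3, 143.4]
tcp_rot: [0.431, 0.902, -0.001, -0.001]
contact_force: [3.0, -2.4, -8.4]
width: 0.276
```

```bash
python3 st.py
```

```text
9.8 [492.63  -6.27 143.36] F [ 2.97 -2.4  -8.41] w 23.49
grasp [492.49  -6.33  89.37] r 89.83 ang 129.47 yaw 128.92 tilt fix rotvec(x,y) [ 0.06 -0.15] q7 0.73
```

The pull is falling along the spring curve (8.4 N) rather than dropping to zero, so the pin appears to be in the hole. I keep easing it down.

Call:
{"op": "move_arm", "data": {
  "moves": [0.1,0,0,-0.8,0,0,0,0.1,0,0,-0.6,0,0,0,0.1,0,0,0,0,0,0]
}}

```text
t: 10.1
tcp_pos: [492.7, -6.3, 142.1]
tcp_rot: [0.431, 0.902, -0.001, -0.001]
contact_force: [1.2, -1.5, -9.1]
width: 0.276
```

```bash
python3 st.py
```

```text
10.1 [492.66  -6.26 142.06] F [ 1.17 -1.47 -9.13] w 23.42
grasp [492.52  -6.32  88.06] r 89.81 ang 129.45 yaw 128.91 tilt fix rotvec(x,y) [ 0.06 -0.15] q7 0.74
```

Call:
{"op": "move_arm", "data": {
  "moves": [0.1,0,0,-0.8,0,0,0,0.1,0,0,-0.6,0,0,0,0.1,0,0,0,0,0,0]
}}

```text
t: 10.4
tcp_pos: [492.7, -6.3, 140.8]
tcp_rot: [0.431, 0.902, -0.001, -0.001]
contact_force: [1.6, -2.3, -7.3]
width: 0.273
```

```bash
python3 st.py
```

```text
10.4 [492.68  -6.27 140.76] F [ 1.56 -2.33 -7.27] w 23.18
grasp [492.54  -6.31  86.76] r 89.81 ang 129.44 yaw 128.91 tilt fix rotvec(x,y) [ 0.05 -0.15] q7 0.74
```

Call:
{"op": "move_arm", "data": {
  "moves": [0.1,0,0,-0.8,0,0,0,0.1,0,0,-0.5,0,0,0,0.1,0,0,0,0,0,0]
}}

```text
t: 10.7
tcp_pos: [492.7, -6.2, 139.6]
tcp_rot: [0.431, 0.902, -0.001, -0.001]
contact_force: [2.3, -1.2, -7.5]
width: 0.272
```

```bash
python3 st.py; python3 - <<'E'
from plant import *
from h import *
c=capture("wrist");cv2.imwrite("pics/w6.png",c["img"][:,:,::-1])
c=capture("side");cv2.imwrite("pics/s6.png",cv2.resize(c["img"][230:350,240:390],None,fx=5,fy=5,interpolation=cv2.INTER_CUBIC)[:,:,::-1])
E
```

```text
10.7 [492.73  -6.22 139.59] F [ 2.28 -1.17 -7.47] w 23.14
grasp [492.6   -6.26  85.59] r 89.8 ang 129.39 yaw 128.91 tilt fix rotvec(x,y) [ 0.04 -0.14] q7 0.74
```

View pics/w6.png

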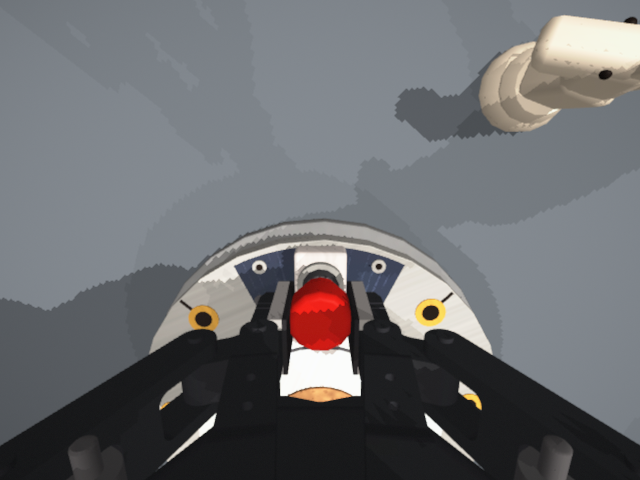

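The knob is at (320,313), with the barrel under it between the segment's screws at (260,267) and (379,266). I continue down until the pull goes away.

Call:
{"op": "move_arm", "data": {
  "moves": [0.1,0,0,-0.6,0,0,0,0.1,0,0,0,0,0,0]
}}

```text
t: 11.0
tcp_pos: [492.8, -6.1, 139.6]
tcp_rot: [0.431, 0.902, -0.001, -0.001]
contact_force: [1.3, -1.2, -6.8]
width: 0.274
```

```bash
python3 st.py
```

```text
11.0 [492.85  -6.15 139.61] F [ 1.25 -1.18 -6.83] w 23.27
grasp [492.73  -6.17  85.61] r 89.79 ang 129.29 yaw 128.9 tilt fix rotvec(x,y) [ 0.03 -0.13] q7 0.74
```

Call:
{"op": "move_arm", "data": {
  "moves": [0.1,0,0,-0.6,0,0,0,0.1,0,0,0,0,0,0]
}}

```text
t: 11.2
tcp_pos: [492.9, -6.2, 139.6]
tcp_rot: [0.431, 0.902, -0.001, -0.001]
contact_force: [1.4, -1.4, -5.0]
width: 0.274
```

```bash
python3 st.py
```

```text
11.2 [492.9   -6.15 139.59] F [ 1.37 -1.44 -5.05] w 23.28
grasp [492.79  -6.16  85.59] r 89.76 ang 129.25 yaw 128.89 tilt fix rotvec(x,y) [ 0.01 -0.11] q7 0.74
```

It sits at z 139.6, the home height measured before the lift, and the pull is dropping. I release now.

Call:
{"op": "move_arm", "data": {
  "moves": [0.1,0,0,-0.6,0,0,0,0.35,0,0,0,0,0,0,0.5,0,0,0,0,0,0,1,0,0,0,0,0,0,1,0,0,0,0,0,0,1,0,0,0,0,0,0,1,0,0,0,0,0,0,1,0,0,0,0,0,0]
}}

```text
t: 12.0
tcp_pos: [493.8, -4.5, 139.8]
tcp_rot: [0.431, 0.902, 0.001, -0.0]
contact_force: [-0.2, -0.4, 0.7]
width: 1.001
```

```bash
python3 st.py
```

```text
12.0 [493.77  -4.51 139.78] F [-0.24 -0.36  0.73] w 85.05
grasp [493.76  -4.42  85.78] r 90.52 ang 128.08 yaw 128.93 tilt fix rotvec(x,y) [-0.1  -0.01] q7 0.74
```

Call:
{"op": "move_arm", "data": {
  "moves": [1,0,0,8,0,0,0,1,0,0,20,0,0,0,1,0,0,30,0,0,0,1,0,0,40,0,0,0,1,0,0,40,0,0,0,1,-20,20,30,0,0,0,1,-30,40,0,0,0,0,1,-30,40,0,0,0,0,1,0,40,0,0,0,0,1,0,40,0,0,0,0,1,0,0,0,0,0,0,1,0,0,0,0,0,0]
}}

```text
t: 13.2
tcp_pos: [408.3, 179.1, 322.5]
tcp_rot: [0.434, 0.901, 0.004, 0.003]
contact_force: [-0.2, 0.5, 0.1]
width: 0.999
```

```bash
python3 st.py; python3 - <<'E'
from plant import *
from h import *
t=capture("top");s=capture("side")
np.savez("top1.npz",**t);np.savez("side1.npz",**s)
cv2.imwrite("pics/t7.png",cv2.resize(t["img"][220:340,295:415],None,fx=5,fy=5,interpolation=cv2.INTER_CUBIC)[:,:,::-1])
cv2.imwrite("pics/s7.png",cv2.resize(s["img"][230:350,240:390],None,fx=5,fy=5,interpolation=cv2.INTER_CUBIC)[:,:,::-1])
cv2.imwrite("pics/s7f.png",s["img"][:,:,::-1])
def red(i):
    h=cv2.cvtColor(i,cv2.COLOR_RGB2HSV)
    return [x for x in blobs((((h[...,0]<8)|(h[...,0]>172))&(h[...,1]>140)&(h[...,2]>80)).astype(np.uint8)) if 240<x[1][0]<370 and 250<x[1][1]<330]
a,b=red(t["img"]),red(s["img"]);print(a,b)
for n in "01":
    T,S=load(f"top{n}.npz"),load(f"side{n}.npz");A,B=red(T["img"])[0][1],red(S["img"])[0][1]
    p,e=tri(ray(T,A),ray(S,B));print(p,e)
    # height of knob via side: ray at fixed xy from top
E
```

```text
13.2 [408.34 179.13 322.48] F [-0.16  0.47  0.05] w 84.96
grasp [408.82 179.39 268.48] r 291.33 ang 118.89 yaw 128.61 tilt fix rotvec(x,y) [-0.27  0.51] q7 0.2
[(array([320, 298,  11,  11,  96], dtype=int32), array([324.9, 302.9]))] [(array([258, 252,  13,  17, 181], dtype=int32), array([264.2, 259.5]))]
[459.39634999 -68.9230256   80.97362343] 0.8986837225575983
[493.49967817  -4.71194763  79.76969851] 0.6428931950354896
```

View pics/t7.png

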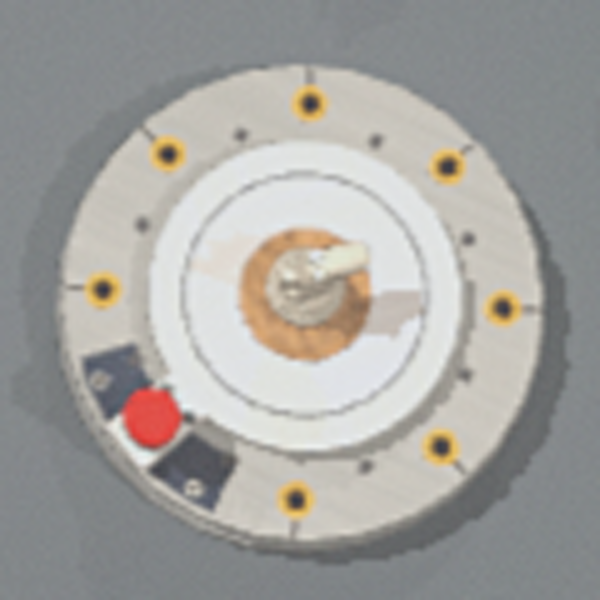

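View pics/s7.png

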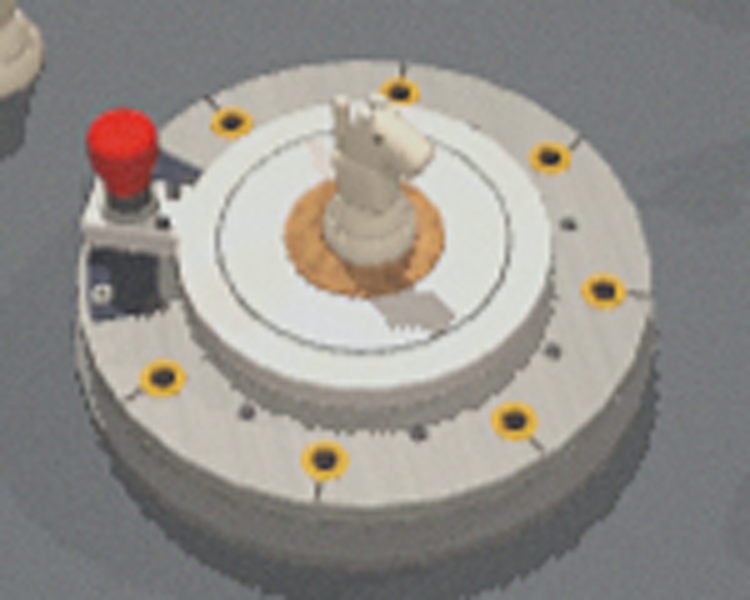

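View pics/s7f.png

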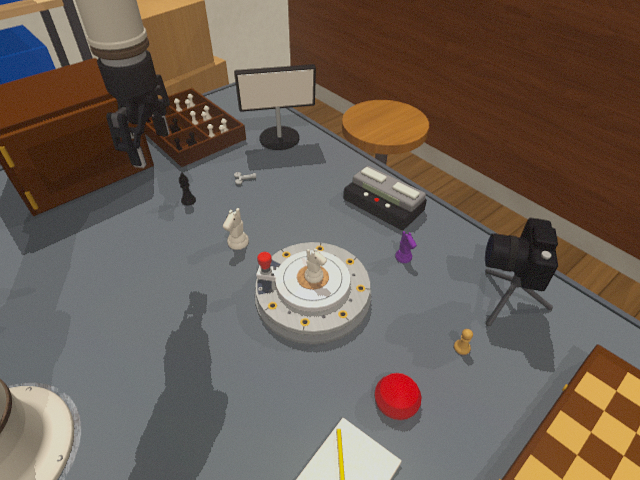

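The top view shows the knob at zoom (152,418), in the middle of the segment, and the old hole free. The side view shows the knight standing on the cork and nothing else moved. Triangulated knob height is 79.8, against 81.0 at the start, so it looks home, but the angle reads slightly high. I'm checking that more closely with the wrist camera.

```bash
python3 - <<'E'
from h import *
from scipy.spatial.transform import Rotation as R
C=np.array([549,-75.8])
def red(i):
    h=cv2.cvtColor(i,cv2.COLOR_RGB2HSV)
    return [x for x in blobs((((h[...,0]<8)|(h[...,0]>172))&(h[...,1]>140)&(h[...,2]>80)).astype(np.uint8)) if 240<x[1][0]<370 and 250<x[1][1]<330]
for n in "01":
  T=load(f"top{n}.npz");A=red(T["img"])[0][1]
  for z in(91,97):
    p=onz(T,A,z)[:2];print(n,z,p.round(2),np.hypot(*(p-C)).round(1),np.degrees(np.arctan2(*(p-C)[::-1])).round(2))
# side: expected knob-top rows for home / raised at both places
S0,S1=load("side0.npz"),load("side1.npz")
for nm,S,a in(("0",S0,175.6),("1",S1,129.3)):
    xy=C+90*np.array([np.cos(np.radians(a)),np.sin(np.radians(a))])
    i=S["img"].astype(int);rm=((i[...,0]>90)&(i[...,0]>2*i[...,1])&(i[...,0]>2*i[...,2])).astype(np.uint8)
    b=[x for x in blobs(rm) if x[1][0]<300][0]
    print(nm,"bbox",b[0],"cen",b[1],"proj home",proj(S,[*xy,84]).round(1),"raised6",proj(S,[*xy,90]).round(1))
E
```

```text
0 91 [458.27 -68.08] 91.1 175.13
0 97 [457.85 -67.69] 91.5 174.91
1 91 [492.11  -4.4 ] 91.3 128.55
1 97 [491.52  -4.31] 91.7 128.8
0 bbox [263 281  15  18 207] cen [270.1 289.2] proj home [269.8 288.2] raised6 [269.5 286. ]
1 bbox [257 252  15  17 185] cen [264.2 259.5] proj home [263.6 258.8] raised6 [263.4 256.6]
```

Call:
{"op": "move_arm", "data": {
  "moves": [1,0,-40,-20,0,0,0,1,0,-40,-20,0,0,0,1,0,-40,-10,0,0,0,1,0,0,0,0,0,0,1,0,0,0,0,0,0]
}}

```text
t: 13.8
tcp_pos: [408.4, 49.4, 271.8]
tcp_rot: [0.439, 0.899, 0.005, 0.004]
contact_force: [0.3, 0.5, -0.1]
width: 0.999
```

```bash
python3 - <<'E'
from plant import *
from h import *
s=observe();c=capture("wrist");cv2.imwrite("pics/w8.png",c["img"][:,:,::-1])
T=wristT(s,c);np.savez("w8.npz",T=T,**c);print(s["tcp_pos"])
print(proj(c,[492,-6,91],T),proj(c,[492,-6,97],T),proj(c,[492,-6,64],T))
E
```

```text
[408.39686841  49.40256307 271.75354924]
[355.56506393 344.04809322] [356.38301408 348.26994745] [352.25762147 326.9767105 ]
```

View pics/w8.png

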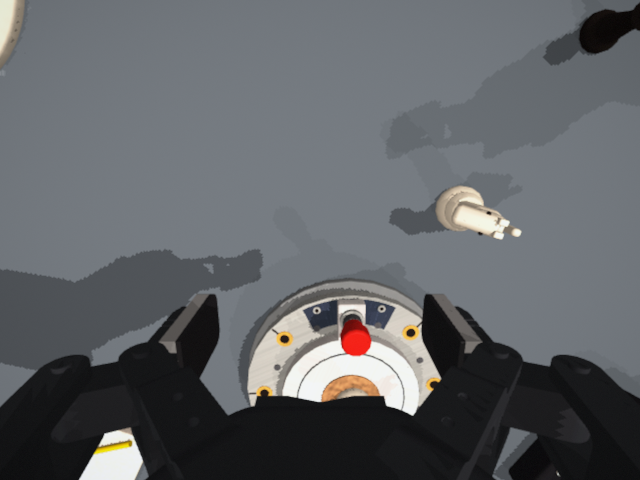

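The same-threshold top-view comparison gives a turn of 46.6°, which agrees with the hole measurement of 46.3° within the pin's play. For the height, I repeat the earlier w2 viewpoint relative to the knob.

Call:
{"op": "move_arm", "data": {
  "moves": [1,25,-16,-10,-0.3,0.5,0,1,25,-16,-20,0,0,0,1,20,-12,-20,0,0,0,1,12,-8,-20,0,0,0,1,4,-3,-18,0,0,0,1,0,0,-10,0,0,0,1,0,0,0,0,0,0,1,0,0,0,0,0,0]
}}

```text
t: 14.65
tcp_pos: [501.3, -1.9, 173.8]
tcp_rot: [0.435, 0.901, 0.004, 0.004]
contact_force: [0.4, -0.5, 0.4]
width: 0.999
```

```bash
python3 st.py; python3 - <<'E'
from plant import *
from h import *
s=observe();c=capture("wrist");cv2.imwrite("pics/w9.png",c["img"][:,:,::-1])
T=wristT(s,c)
a=cv2.imread("pics/w2.png")[:,:,::-1]
for i in(a,c["img"]):
    for b in blobs(redmask(np.ascontiguousarray(i)),500): print(b[0],b[1])
both=np.hstack([cv2.resize(i[200:320,240:400],None,fx=2.5,fy=2.5,interpolation=cv2.INTER_CUBIC) for i in (a,c["img"])])
cv2.imwrite("pics/cmp.png",both[:,:,::-1])
E
```

```text
14.65 [501.28  -1.94 173.79] F [ 0.42 -0.51  0.45] w 84.94
grasp [501.83  -1.77 119.79] r 87.99 ang 122.88 yaw 128.48 tilt fix rotvec(x,y) [-0.18  0.58] q7 0.72
[ 288  250   54   58 2420] [314.3 279.4]
[   0  295   25   74 1258] [  9.5 332.4]
[ 273  250   52   55 2233] [299.3 277.4]
```

View pics/cmp.png

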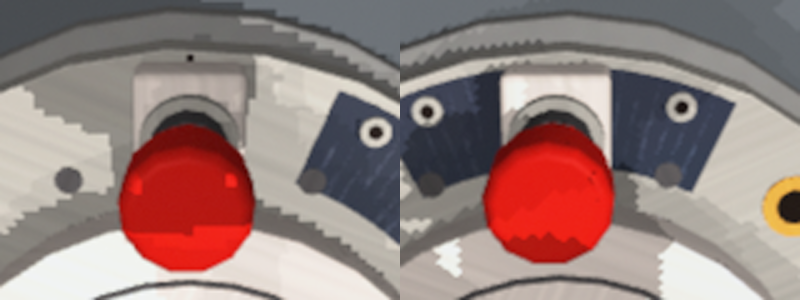

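In the side-by-side (start left, now right) the knob sits against the barrel in the same way. Its width is 52 px from 6 mm higher, where a home plunger should give 51.8 and one 6 mm up should give 54. It is home, so I retreat and hand in.

Call:
{"op": "move_arm", "data": {
  "moves": [1,0,0,20,0,0,0,1,0,0,40,0,0,0,1,-10,20,40,0,0,0,1,-20,40,20,0,0,0,1,-30,40,0,0,0,0,1,-20,30,0,0,0,0,1,0,0,0,0,0,0,1,0,0,0,0,0,0]
}}

```text
t: 15.5
tcp_pos: [417.6, 134.7, 308.4]
tcp_rot: [0.433, 0.901, 0.01, 0.01]
contact_force: [-0.6, -0.3, 0.3]
width: 1.002
```

```bash
python3 - <<'E'
from plant import *
from h import *
s=capture("side");a=load("side0.npz")["img"]
d=cv2.absdiff(a,s["img"]).max(2)
for n,u,v in(("pawn",463,343),("bishop",186,190),("weight",398,395),("key",243,178),("whiteknight2",236,230),("purple",405,247)):print(n,d[v-18:v+18,u-18:u+18].mean().round(1))
o=observe();print(o["t"],o["tcp_pos"],o["contact_force"])
print(sign_off())
E
```

```text
pawn 4.2
bishop 8.4
weight 9.3
key 4.2
whiteknight2 4.1
purple 4.3
15.55 [417.72550594 134.78597315 308.36112697] [-0.39618513  0.54690643  0.46205117]
the job is handed in; nothing more can be done
None
```

I lifted the plunger about 8 mm and turned the table about 46° clockwise. I then eased the pin into the blue-black segment's hole, let go and backed the arm away. The job was handed in at 15.6 s.

- **Pin home:** the pull on the gripper fell gradually with the spring as I lowered it, instead of vanishing as it would with the pin resting on the plate. The gripper came down to the height it had before the lift, 139.6 mm against 139.5 mm. The camera pictures also put the knob at its starting height to within a few millimetres, so not 6 mm up. I did not push the table afterwards to test the lock.
- **Hole angle:** the hole measured 46.3 to 46.4° on, and the top camera showed a turn of 46.6°. One rougher two-camera estimate gave about 47.6°, which I put down to uneven shading on the knob.
- **Sideways force:** I saw at most about 4 N at the gripper between moves. The tool sprang about 2 mm sideways when the fingers opened.
- **Everything else:** the last close look showed the knight still standing on the cork. The gripper touched only the knob, and before-and-after pictures show little change at the other pieces. The largest differences were at the bishop and paperweight, probably the arm's shadow, and I did not look into them further.

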